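# Draw a plug follower to its groove and hold it

## Robot

A 6-joint arm with a two-finger parallel gripper is mounted at the origin on a cart in front of the work surface, level with it; the furniture and walls round the work are solid. World frame = base frame: x ahead of the robot, y to its left, z up, the work surface at z = 0. Lengths are in m, angles in rad, forces in N, time in s.
With the tool pointing down it reaches from about 0.375 to 0.9 m from the base axis. Payload 3.1 kg.
Tool frame: the origin (TCP) lies at the very end of the fingers, on their centre line; the grasp point (between the pads) lies 19 mm behind it (robot.grip_depth is the distance from the TCP to the grasp point, in m); z points along the fingers, y is the direction in which the jaws open and shut (so a half turn about z gives the same grasp; the last joint's range is limited). The gripper opens to 87 mm and grips with 3 to 60 N. Pads are 19 mm wide; open, the fingers measure 117 mm over their backs; the gripper's body (75 mm by 190 mm) begins 51 mm behind the grasp point.
Start: joints at [0.963, 0.527, 1.433, -0, 1.181, -0.178], TCP at [0.26, 0.568, 0.223] pointing down, gripper open.
Joint ranges: [-3.08, 3.08], [-0.75, 2.2], [0.22, 2.44], [-1.43, 4.57], [0, 2.65], [-2.85, 2.85]. Speed limits (rad/s): [2.79, 2.79, 3.14, 3.14, 3.14, 3.14].

## Interface

Orientations are given as a unit quaternion [x, y, z, w].
In Python, from rig import robot gives the robot as it stands.
- The arm moves only by the tool drive_tool, never from a script. Its argument "series" is a list of rows, each a list of 7 numbers: the shift along the tool's x, y, z in m, then the turn, a rotation vector about the tool's x, y, z in degrees, then the opening, from 0 (shut) to 1 (fully open). A call has 1 to 5 rows; each row shifts and turns the commanded pose from where the row before left it, along the tool's axes as they then stand; what a row does not reach is not made up. A row lasts 1/8 s, in which the tool goes at most 62.5 mm and 10.7 degrees, less where a joint would pass 70% of its speed; a pose out of reach is approached as far as the arm can. A call is refused whole if a number of a shift passes 0.0625 or a number of a turn 10.7, either way. A call with a gripper value outside its range is refused whole. The fingers move at their own pace and stop on an object; "squeeze" is the grip in N (left out, the last holds). Time passes only in rows, so rows that do not move let the fingers close. It gives the time, the measured TCP pose, the force and the opening at its end, in the units of the state.
- robot.get_obs(): the state, without advancing time (a new reading comes with each control period).
- robot.camera(name): name is "scene" or "top" or "wrist"; returns (picture, depth): 480x640x3 uint8, blue, green, red; 480x640 float32, m along the optical axis (not along the pixel's ray), 0 where there is no reading.
- robot.camera_model(name): a dict with "fx", "fy", "cx", "cy" (pixels), "R" (3x3) and "t" (3): a world point X has camera coordinates R X + t. Camera axes: x right, y down, z forward; pixel columns grow to the right and rows downward; lengths in m; the calibration is good to about 2 mm. A picture is of the moment at which its call begins: read the wrist's pose just before it. camera_model takes no time and is no camera call; for the wrist camera it gives the pose at the moment of the call.
- robot.hand_in(): hands the job in, once; it reports no verdict.
The state is a dict: "time": time; "q": joint angles; "joint_velocities": joint speeds; "joint_torque": joint torques, N m; "position": TCP position; "tool_rot": TCP orientation; "ft_force": force on the tool from outside, world axes, zero at the start; "moment": the same for the moment, N m; "grip_width": finger opening in m.
Only numpy, scipy, OpenCV 4.12 (cv2) and the standard library are available. Lean on these libraries where they do the work, as an engineer would, in place of code of your own. Each camera call takes 0.05 s, during which the arm holds its last target. There are 200 camera calls.

## Task

On the leaning housing, swing the steel keeper well aside (60 degrees or so) so that it clears the collar of the round-knobbed follower rod. Then take the rod by its knob and draw it partway out, straight along its leaning bore so that it does not bind, until the ring groove round its shaft is level with the housing's top face, and finish while still holding it there: do not let go and do not pull it right out. Leave the upright block with the T-handled gauge and everything else on the bench where they are.

Things in the scene. Friction and masses are not known exactly. Their poses are not given: they have to be found in the camera images.
- housing: Aluminium housing, 64 x 64 x 80 mm, fixed on a dark base plate on the left or right half of the bench, leaning 0.32 rad (18 degrees) toward its front, which roughly faces the robot. Origin: centre of its underside; z axis = axis of the bore, pointing out of it (the rod is drawn this way); x to its back, y to its left. Top face at z = 80 mm.
- bore_mouth (a point): Centre of the bore's mouth, in the middle of the housing's top face; axes as the housing. The bore is 21.6 mm wide for the 20 mm rod and 67.5 mm deep.
- knob_center (a point): Middle of the follower rod's knob, a knurled dark steel cylinder 28 mm across, 30 mm high; z axis along the rod, out of the bore. Loose steel rod, 0.2 to 0.45 kg: 20 mm shaft 68 mm long, collar 36 mm wide and 6 mm thick that lies on the housing's top face at the start (0.5 mm gap), 12 mm neck 20 mm high, knob. Knob middle is 41 mm above the collar's underside, 77 mm above the groove.
- groove (a point): Centre of the ring groove (5.5 mm wide, 2 mm deep) round the follower's shaft, 36 mm below the collar's underside, on the rod's axis: so at the start it is hidden 36 mm inside the bore.
- keeper (a joint): Angle of the keeper, rad: 0 when its bar lies along the housing's y axis over the collar (locked); grows to 1.5 as its post swings toward the housing's back (counter-clockwise seen from above). Starts at 0 to 0.12; it covers the collar up to 0.45 and stays where it is left (light friction).
- keeper_post (a point): Upright round steel post, 10 mm (12 mm cap), the handle at the keeper's free end, parallel to the housing's z axis; this point is at mid-grip, 21.5 mm above the top of the keeper's bar (10 mm wide, 5 mm thick), 9.5 mm below the post's top, 75 mm from the pivot axis. In the housing's frame at joint 0: x 14, y -50, z 114 mm.
- keeper_pivot (a point): Point on the keeper's pivot axis (parallel to the housing's z axis) at the height of keeper_post; in the housing's frame x 14, y 25, z 114 mm.
- tee_center (a point): Middle of the crossbar of the other gauge, which has a T handle and stands in an upright block with no keeper: leave alone.
- loupe: Black watchmaker's loupe, 36 x 34 mm, standing near the middle of the bench: leave alone.

How it is judged:
On the way, in this order (a step that is already met when the one before it is completed fails the run):
1. the keeper is swung aside, beyond 0.7 rad, while the rod is still seated (value of joint keeper above 0.7 rad and z of groove in the frame of bore_mouth below -0.031 m), for 0.2 s.
2. the rod is drawn until its groove is level with the top face, and held there by the fingers (z of groove in the frame of bore_mouth between -0.005 and 0.005 m and contact force between follower and the fingers above 2 N), for 0.3 s.
At the end, for the whole second after the job is handed in: The follower rod is held still in the fingers with its groove within 5 mm of the housing's top face, its shaft still in the bore and in line with it (within 0.065 rad), and the keeper beyond 0.7 rad and not touching it (all of step 2 and angle between the z axis of knob_center and the z axis of housing, either way round below 0.065 rad and contact force between follower and keeper below 0.1 N and value of joint keeper above 0.7 rad and linear speed of follower below 0.02 m/s); the arm keeps its last pose, push and grip.
It fails at once if the rod is pulled right out (groove more than 18 mm above the face) (z of groove in the frame of bore_mouth above 0.018 m).
It fails at once if the rod binds: pressed against the housing with more than 35 N (contact force between follower and housing above 35 N).
It fails at once if the rod is pulled askew: tilted in the bore by more than 0.065 rad (angle between the z axis of knob_center and the z axis of housing, either way round above 0.065 rad).
It fails at once if the T-handled gauge is moved more than 10 mm (distance of tee_center from where it was at the start of the episode above 0.01 m).
It fails at once if the loupe is moved more than 30 mm (distance of loupe from where it was at the start of the episode above 0.03 m).
It also fails if it takes over 54 s, if anything falls off the work surface, if the arm or the gripper's body presses on something with over 40 N, if the wrist force passes 120 N, or if a joint passes its speed limit or range.

## Working session

There is one attempt and no reset: what is moved stays moved. The work goes in short steps, Python scripts to look and compute and a tool call to move; the robot and the scene stay as the last step left them, time stands still between calls to the robot, and variables do not carry over. Pictures are saved under pics/ and viewed, about 8 in all and at most 12, crops included, and the job is handed in when it is done.

Besides the shell and the picture viewer there is one more tool, called after "Request:" as a command line: name --pt "numbers of a row" for each row, then --argument value for the rest. drive_tool: Moves the arm, as the interface text tells. Its arguments: {"type":"object","properties":{"series":{"type":"array"},"squeeze":{"type":"number"}},"required":["series"]}

```bash
ls; mkdir -p pics; python3 - <<'E'
from rig import robot
import cv2
o=robot.get_obs();print(o)
for n in("scene","top"):
    p,d=robot.camera(n);cv2.imwrite(f"pics/{n}0.png",p)
    import numpy as np
    np.save(f"pics/{n}0.npy",d);print(n,robot.camera_model(n))
E
```

```text
pics
{'time': 0.0, 'q': array([ 9.62476143e-01,  5.28424822e-01,  1.43391787e+00, -1.19027691e-05,
        1.18140203e+00, -1.78513992e-01]), 'joint_velocities': array([-0.00137564, -0.00030636,  0.00014279,  0.00019156,  0.00030407,
        0.00157793]), 'joint_torque': array([-1.46809482e-03, -4.40045285e+01, -1.76588988e+01,  6.31916709e-02,
        5.83793269e-02, -1.58177918e-04]), 'position': array([0.25998718, 0.56754207, 0.22159209]), 'tool_rot': array([ 2.13250418e-01,  9.76996981e-01, -9.95937397e-04, -4.07410168e-04]), 'ft_force': array([ 0.0451513 , -0.02121927, -0.05737657]), 'moment': array([0.00644763, 0.04039049, 0.00337301]), 'grip_width': 0.08718807285717181}
scene {'fx': 483.7717494239985, 'fy': 483.7717494239985, 'cx': 313.4134163983625, 'cy': 234.53953558802206, 'R': array([[-0.67270034, -0.73990825,  0.00316834],
       [-0.45149988,  0.40708895, -0.79399398],
       [ 0.5861929 , -0.53555053, -0.60791736]]), 't': array([0.2796961 , 0.34963405, 0.5902506 ])}
top {'fx': 590.7758766723628, 'fy': 590.7758766723628, 'cx': 324.36831516133117, 'cy': 241.05743393462933, 'R': array([[-0.02343374, -0.9993238 , -0.02833385],
       [-0.99092608,  0.02697018, -0.1316743 ],
       [ 0.13234943,  0.02499112, -0.99088802]]), 't': array([-0.0322142 ,  0.47215677,  1.12877078])}
```

View pics/scene0.png

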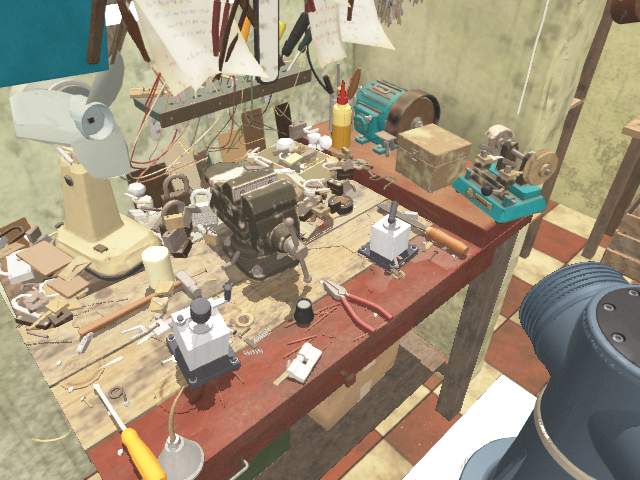

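View pics/top0.png

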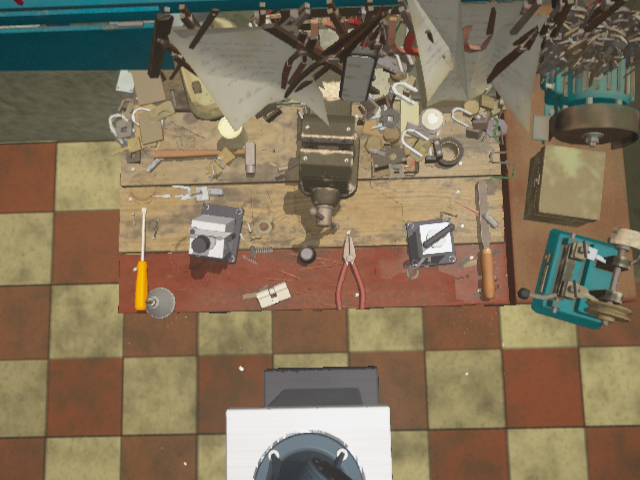

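The housing (round knob) is on the left of the bench: top view around (213,235), scene view (200,340). The T-gauge block is at top (430,240), and the loupe at (307,256).

```bash
cat > h.py <<'E'
import numpy as np, cv2
from rig import robot
def back(m,u,v,d):
    pc=np.stack([(u-m["cx"])/m["fx"]*d,(v-m["cy"])/m["fy"]*d,d],-1)
    return (pc-m["t"])@m["R"]
def proj(m,X):
    c=np.asarray(X)@m["R"].T+m["t"]
    return np.stack([c[...,0]/c[...,2]*m["fx"]+m["cx"],c[...,1]/c[...,2]*m["fy"]+m["cy"]],-1)
def ray(m,u,v):
    d=np.array([(u-m["cx"])/m["fx"],(v-m["cy"])/m["fy"],1])@m["R"]
    return -m["R"].T@m["t"], d/np.linalg.norm(d)
def tri(rays):
    A=sum(np.eye(3)-np.outer(d,d) for o,d in rays)
    b=sum((np.eye(3)-np.outer(d,d))@o for o,d in rays)
    X=np.linalg.solve(A,b); return X,[np.linalg.norm(np.cross(X-o,d)) for o,d in rays]
E
python3 - <<'E'
from h import *
a=cv2.imread("pics/top0.png")[190:280,170:260];b=cv2.imread("pics/scene0.png")[280:390,155:255]
c=np.hstack([cv2.resize(a,(400,400),interpolation=2),cv2.resize(b,(400,440),interpolation=2)[:400]])
cv2.imwrite("pics/c0.png",c)
for n,u0,v0,u1,v1,s in(("top",185,200,245,270,6),("scene",165,285,240,385,6)):
    d=np.load(f"pics/{n}0.npy");m=robot.camera_model(n)
    print(n)
    for v in range(v0,v1,s):
        print(v,[tuple((back(m,np.float64(u),np.float64(v),np.float64(d[v,u]))*1000).round().astype(int).tolist()) for u in range(u0,u1,s)][::1] if n=="top" else "")
E
```

```text
top
200 [(569, 241, -3), (568, 228, 0), (563, 210, 21), (562, 198, 23), (563, 187, 16), (566, 178, 2), (566, 166, -2), (565, 154, 0), (565, 142, -2), (565, 129, -2)]
206 [(556, 241, -4), (556, 228, -3), (555, 216, -4), (552, 200, 13), (552, 188, 12), (551, 176, 12), (550, 163, 14), (554, 154, -3), (553, 142, -3), (552, 129, -1)]
212 [(542, 239, 3), (542, 227, 0), (543, 216, -2), (540, 201, 10), (539, 188, 12), (539, 176, 13), (539, 164, 8), (538, 151, 12), (538, 139, 12), (537, 126, 17)]
218 [(531, 241, -5), (530, 228, 0), (516, 196, 78), (517, 186, 72), (518, 176, 64), (518, 166, 58), (520, 157, 46), (521, 146, 40), (522, 136, 31), (525, 127, 13)]
224 [(518, 240, -1), (518, 228, -1), (500, 190, 104), (499, 178, 106), (499, 167, 106), (498, 156, 106), (498, 145, 105), (500, 135, 96), (508, 133, 44), (513, 128, 10)]
230 [(505, 239, 3), (487, 198, 114), (486, 186, 119), (486, 175, 117), (488, 167, 103), (488, 156, 104), (487, 145, 105), (490, 138, 84), (498, 135, 33), (501, 128, 8)]
236 [(494, 241, -4), (478, 201, 101), (478, 190, 100), (473, 172, 132), (476, 166, 109), (475, 154, 113)
[... 275 characters left out ...]
9, 178, 149), (449, 169, 145), (455, 169, 98), (456, 159, 90), (455, 146, 97), (459, 143, 58), (465, 140, 11), (466, 129, 1)]
254 [(457, 240, -4), (456, 227, 1), (446, 193, 88), (445, 182, 89), (445, 171, 87), (445, 160, 87), (444, 147, 92), (448, 144, 53), (452, 139, 15), (453, 129, 4)]
260 [(444, 239, -1), (444, 227, -1), (444, 214, 1), (443, 202, 1), (443, 190, -1), (442, 176, 9), (441, 164, 11), (441, 151, 15), (440, 139, 15), (442, 130, -3)]
266 [(432, 239, 0), (432, 227, 0), (431, 214, 3), (431, 203, -1), (431, 190, 3), (431, 178, -1), (430, 166, 1), (430, 154, -1), (430, 142, -2), (430, 130, -4)]
scene
285 
291 
297 
303 
309 
315 
321 
327 
333 
339 
345 
351 
357 
363 
369 
375 
381
```

View pics/c0.png

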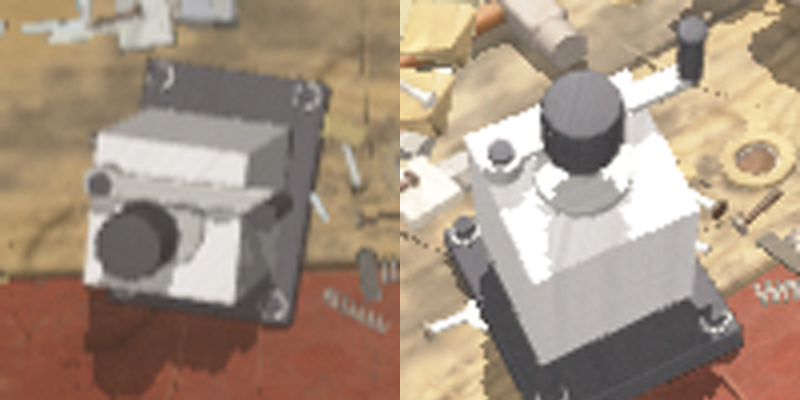

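```bash
python3 - <<'E'
from h import *
psi0=-8*np.pi/180
P={}
for n in("top","scene"):
    d=np.load(f"pics/{n}0.npy").astype(float);m=robot.camera_model(n);im=cv2.imread(f"pics/{n}0.png")
    v,u=np.mgrid[:480,:640];X=back(m,u,v,d)
    box=(X[...,0]>.40)&(X[...,0]<.54)&(X[...,1]>.09)&(X[...,1]<.23)&(X[...,2]>.03)&(d>0)
    n0=np.array([-.3146*np.cos(psi0),-.3146*np.sin(psi0),.949])
    h=X@n0
    sel=box&(im.min(-1)>150)
    # mode of height
    hh,e=np.histogram(h[sel],np.arange(-.2,.1,.002));print(n,e[hh.argmax()],hh.max())
    f=sel&(abs(h-e[hh.argmax()]-.001)<.006)
    for _ in range(6):
        Q=X[f];c=Q.mean(0);nn=np.linalg.svd(Q-c,full_matrices=False)[2][2];nn*=np.sign(nn[2])
        f=sel&(abs((X-c)@nn)<.004)
    print(n,"normal",nn,"tilt",np.arccos(nn[2]),"yaw",np.degrees(np.arctan2(-nn[1],-nn[0])),f.sum(),"height at c",c)
    g=box&(((X-c)@nn)>.052)&(((X-c)@nn)<.062)
    print("knobtop",g.sum(),X[g].mean(0),((X[g]-c)@nn).mean(), np.ptp(X[g],0))
E
```

```text
top -0.047999999999999876 236
top normal [-0.31457606  0.05156896  0.94783044] tilt 0.3244367039826113 yaw -9.309782584952893 545 height at c [0.47393122 0.16688944 0.09817584]
knobtop 195 [0.45307794 0.17519336 0.15026973] 0.05636433677198716 [0.02630464 0.02693839 0.01423788]
scene -0.047999999999999876 595
scene normal [-0.31296794  0.05264215  0.94830368] tilt 0.322948849883675 yaw -9.547947559167676 994 height at c [0.46234006 0.17880987 0.09401318]
knobtop 308 [0.45217401 0.17886458 0.14997563] 0.05625392678769155 [0.02651906 0.02771348 0.01273688]
```

```bash
cat >> h.py <<'E'
from scipy.spatial.transform import Rotation as Ro
n=np.array([-.3138,.0521,.948]);n/=np.linalg.norm(n)
hy=np.cross(n,[-n[0],-n[1],0]);hy/=np.linalg.norm(hy);hx=np.cross(hy,n)
H=np.stack([hx,hy,n],1)
mouth=np.array([.4527,.1770,.1501])-.0563*n
def W(x,y,z): return mouth+H@(np.array([x,y,z-80])/1000)   # housing mm -> world
def L(X): return H.T@(np.asarray(X)-mouth)*1000+[0,0,80]
Rt=np.stack([-hy,hx,-n],1)
if np.linalg.det(Rt)<0: Rt[:,0]*=-1
def go(x,y,z,rows=0):
    """error to housing-frame TCP target (mm) in tool axes; rows>0 splits it"""
    o=robot.get_obs();p=o["position"];R=Ro.from_quat(o["tool_rot"]);T=W(x,y,z)
    w=(R.inv()*Ro.from_matrix(Rt)).as_rotvec()
    k=max(rows,1)
    for i in range(k):
        r=R*Ro.from_rotvec(w*i/k)
        print(np.r_[(r.inv().apply((T-p)/k)).round(4),np.degrees(w/k).round(2)].tolist())
    print("tcp(h)",L(p).round(1),"F(tool)",R.inv().apply(o["ft_force"]).round(1),"w",o["grip_width"].round(4),"t",o["time"],"q",o["q"].round(2))
E
python3 - <<'E'
from h import *
print(H.round(3),mouth,Rt.round(3))
mt,ms=robot.camera_model("top"),robot.camera_model("scene")
X,e=tri([ray(mt,233.7,236.2),ray(ms,228,287)]);print("post top",X,L(X),e)
print("pred post top px",proj(mt,W(14,-50,123.5)),proj(ms,W(14,-50,123.5)))
print("pivot",proj(mt,W(14,25,95)), "crop obs",170+98/4.44,190+185/4.44, proj(ms,W(14,25,95)),155+100/4,280+152/4)
go(14,-50,180,8)
E
```

```text
[[ 0.935  0.164 -0.314]
 [-0.155  0.986  0.052]
 [ 0.318  0.     0.948]] [0.47036792 0.17406661 0.09672463] [[ 0.164  0.935  0.314]
 [ 0.986 -0.155 -0.052]
 [ 0.     0.318 -0.948]]
post top [0.47252524 0.11808057 0.1329184 ] [ 22.22480474 -54.87663804 110.71955929] [np.float64(0.002566160414652947), np.float64(0.002566160414652932)]
pred post top px [227.8679926  240.68586489] [229.46900448 288.53112409]
pivot [191.29724612 232.23139699] crop obs 192.07207207207207 231.66666666666666 [181.09660695 318.00686793] 180.0 318.0
[-0.0438, -0.0404, 0.0033, -1.99, -1.51, 9.27]
[-0.0497, -0.0329, 0.0032, -1.99, -1.51, 9.27]
[-0.0542, -0.0246, 0.0036, -1.99, -1.51, 9.27]
[-0.0574, -0.0157, 0.0044, -1.99, -1.51, 9.27]
[-0.0591, -0.0065, 0.0055, -1.99, -1.51, 9.27]
[-0.0592, 0.0029, 0.007, -1.99, -1.51, 9.27]
[-0.0578, 0.0121, 0.0088, -1.99, -1.51, 9.27]
[-0.0548, 0.0209, 0.0109, -1.99, -1.51, 9.27]Traceback (most recent call last):
  File "<stdin>", line 7, in <module>
  File "h.py", line 33, in go
    print("tcp(h)",L(p).round(1),"F(tool)",R.inv().apply(o["ft_force"]).round(1),"w",o["grip_width"].round(4),"t",o["time"],"q",o["q"].round(2))
                                                                                     ^^^^^^^^^^^^^^^^^^^^^
AttributeError: 'float' object has no attribute 'round'
```

```bash
sed -i 's/o\["grip_width"\].round(4)/round(o["grip_width"],4)/' h.py; python3 - <<'E'
from h import *
mt,ms=robot.camera_model("top"),robot.camera_model("scene")
for t in(0,.06,.12):
  a=W(14+75*np.sin(t),25-75*np.cos(t),123.5);print(t,proj(mt,a),proj(ms,a))
go(10,-25,240,9)
E
```

```text
0 [227.8679926  240.68586489] [229.46900448 288.53112409]
0.06 [228.02692335 238.21593836] [228.04366265 286.15199396]
0.12 [228.03641065 235.73027852] [226.46256709 283.8623913 ]
[-0.0358, -0.0339, -0.0033, -1.77, -1.34, 8.24]
[-0.0403, -0.0283, -0.0033, -1.77, -1.34, 8.24]
[-0.044, -0.0222, -0.0031, -1.77, -1.34, 8.24]
[-0.0468, -0.0155, -0.0027, -1.77, -1.34, 8.24]
[-0.0486, -0.0086, -0.0019, -1.77, -1.34, 8.24]
[-0.0494, -0.0015, -0.0009, -1.77, -1.34, 8.24]
[-0.0491, 0.0056, 0.0003, -1.77, -1.34, 8.24]
[-0.0477, 0.0125, 0.0017, -1.77, -1.34, 8.24]
[-0.0454, 0.0192, 0.0033, -1.77, -1.34, 8.24]
tcp(h) [-218.1  353.8  285. ] F(tool) [0.  0.1 0.1] w 0.087 t 0.1 q [ 0.96  0.53  1.43  0.    1.18 -0.18]
```

Request:
drive_tool --pt "-0.036 -0.034 -0.003 -1.8 -1.3 8.2 1" --pt "-0.04 -0.028 -0.003 -1.8 -1.3 8.2 1" --pt "-0.044 -0.022 -0.003 -1.8 -1.3 8.2 1" --pt "-0.047 -0.016 -0.003 -1.8 -1.3 8.2 1" --pt "-0.049 -0.009 -0.002 -1.8 -1.3 8.2 1"

```text
time: 0.72
position: [0.3525, 0.3374, 0.238]
tool_rot: [0.542, 0.835, 0.063, 0.071]
ft_force: [0.5, -0.0, 0.2]
grip_width: 0.087
```

Request:
drive_tool --pt "-0.049 -0.002 -0.001 -1.8 -1.3 8.2 1" --pt "-0.049 0.006 0 -1.8 -1.3 8.2 1" --pt "-0.048 0.012 0.002 -1.8 -1.3 8.2 1" --pt "-0.045 0.019 0.003 -1.8 -1.3 8.2 1" --pt "0 0 0 0 0 0 1"

```text
time: 1.35
position: [0.4262, 0.1545, 0.2505]
tool_rot: [0.753, 0.638, 0.108, 0.121]
ft_force: [-0.7, 0.6, 1.1]
grip_width: 0.0872
```

```bash
python3 - <<'E'
from h import *
go(10,-25,240)
m=robot.camera_model("wrist");p,d=robot.camera("wrist");cv2.imwrite("pics/w1.png",p);np.save("pics/w1.npy",d)
import pickle;pickle.dump(m,open("pics/w1.pkl","wb"))
for nm,X in dict(post0=W(14,-50,123.5),post12=W(23,-49.5,123.5),knobtop=W(0,0,136.5),pivot=W(14,25,95),c1=W(-32,-32,80),c2=W(32,32,80)).items(): print(nm,proj(m,X).round(1))
E
```

```text
[0.0016, -0.0007, -0.0014, 0.06, -0.44, -0.05]
tcp(h) [ 10.7 -26.6 238.6] F(tool) [ 0.5 -0.4 -1.3] w 0.0872 t 1.35 q [ 0.17  0.16  2.01 -0.16  0.67  0.44]
post0 [331.  261.2]
post12 [343.9 260.5]
knobtop [309.4 194.8]
pivot [330.7 148.5]
c1 [271.8 220.4]
c2 [354.7 136.9]
```

View pics/w1.png

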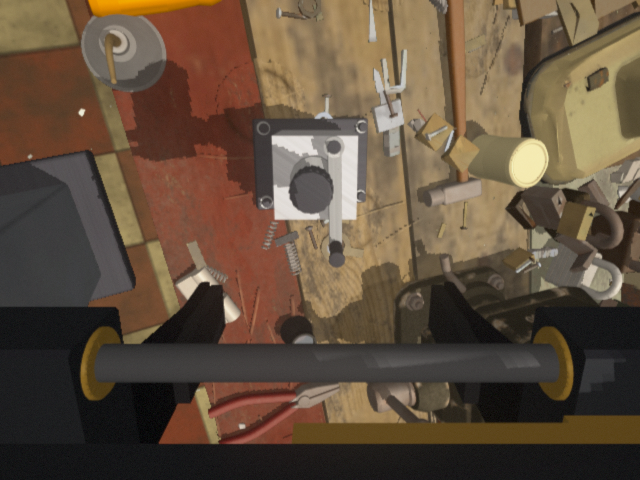

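The view looks straight down the bore axis. Knob is at about (311,188), pivot (334,147), post cap (336,258), housing corners (274,219) and (357,136). My predictions are 1-2 px off, except the knob row, so I'll measure that.

```bash
python3 - <<'E'
from h import *
import pickle
m=pickle.load(open("pics/w1.pkl","rb"));im=cv2.imread("pics/w1.png");d=np.load("pics/w1.npy").astype(float)
g=cv2.cvtColor(im,6)
v,u=np.mgrid[:480,:640];X=back(m,u,v,d);l=(X-mouth)@H*1000+[0,0,80]
def rep(nm,s):
    s=s&(d>0);c=l[s];uv=(u[s].mean(),v[s].mean());print(nm,s.sum(),"px",np.round(uv,1),"local mean",c.mean(0).round(1),"mid",((c.max(0)+c.min(0))/2).round(1),"ext",np.ptp(c,0).round(1))
near=(u>260)&(u<370)&(v>120)&(v<275)
rep("knobtop",near&(l[...,2]>131)&(l[...,2]<142)&(abs(l[...,0])<25)&(abs(l[...,1])<25))
rep("post",near&(l[...,2]>117)&(l[...,2]<130)&(l[...,1]<-38))
face=near&(g>150)&(abs(l[...,2]-80)<5)
rep("face",face)
Q=X[face];nn=np.linalg.svd(Q-Q.mean(0),full_matrices=False)[2][2];print(nn*np.sign(nn[2]),n)
# face corners by minAreaRect of bright-or-face mask
k=(near&(abs(l[...,2]-80)<6)&(g>110)).astype(np.uint8)
cs=max(cv2.findContours(k,0,1)[0],key=cv2.contourArea);r=cv2.minAreaRect(cv2.convexHull(cs));print(r)
o,dd=ray(m,*r[0]);t=((mouth-o)@n)/(dd@n);print("rect centre local",L(o+t*dd))
o,dd=ray(m,334,147);t=((W(0,0,95)-o)@n)/(dd@n);print("pivot",L(o+t*dd))
E
```

```text
knobtop 1510 px [310.9 192.2] local mean [  1.    1.7 136.8] mid [  0.9   0.9 135.3] ext [28.4 28.9  8.5]
post 224 px [336.5 259.2] local mean [ 17.9 -48.4 123.7] mid [ 18.2 -48.7 121.7] ext [11.3 11.4  9.3]
face 2918 px [317.4 176. ] local mean [ 4.1  2.6 80.7] mid [ 2.2  0.9 80.6] ext [64.1 64.   5.3]
[-0.31123487  0.05282025  0.94886399] [-0.31381744  0.0521029   0.94805269]
((314.5, 177.5), (83.0, 85.0), 90.0)
rect centre local [ 1.87978577  1.76689848 80.        ]
pivot [16.37786911 26.02074486 95.        ]
```

```bash
sed -i 's/^mouth=.*/&+H@np.array([.001,.0012,.0004])/' h.py; python3 - <<'E'
from h import *
go(17,-50,98,3)
E
```

```text
[-0.0082, 0.0027, 0.0467, 0.01, -0.17, 0.03]
[-0.008, 0.0027, 0.0467, 0.01, -0.17, 0.03]
[-0.0079, 0.0027, 0.0467, 0.01, -0.17, 0.03]
tcp(h) [  9.  -26.7 238.3] F(tool) [-0.4  0.2 -0.3] w 0.0872 t 1.4 q [ 0.17  0.16  2.01 -0.16  0.67  0.44]
```

Request:
drive_tool --pt "-0.012 0.004 0.04 0 -0.2 0 1" --pt "-0.012 0.004 0.04 0 -0.2 0 1" --pt "0 0 0.03 0 -0.1 0 1" --pt "0 0 0 0 0 0 1"

```text
time: 1.9
position: [0.463, 0.1274, 0.1465]
tool_rot: [0.751, 0.641, 0.103, 0.122]
ft_force: [-0.3, 0.1, 0.3]
grip_width: 0.0868
```

```bash
python3 - <<'E'
from h import *
go(17,-50,98,1)
E
```

```text
[-0.0016, 0.002, 0.0287, -0.24, -0.0, 0.33]
tcp(h) [ 15.2 -48.4 126.7] F(tool) [ 0.  -0.2 -0.4] w 0.0868 t 1.9 q [ 0.09  0.4   2.08 -0.22  0.36  0.44]
```

Request:
drive_tool --pt "-0.001 0.002 0.014 -0.2 0 0.3 1" --pt "0 0 0.014 0 0 0 1" --pt "0 0 0 0 0 0 0.5" --pt "0 0 0 0 0 0 0.1" --pt "0 0 0 0 0 0 0" --squeeze 12

```text
time: 2.52
position: [0.4748, 0.1242, 0.1233]
tool_rot: [0.753, 0.637, 0.106, 0.125]
ft_force: [-0.8, 0.6, -0.4]
grip_width: 0.0643
```

Request:
drive_tool --pt "0 0 0 0 0 0 0" --pt "0 0 0 0 0 0 0" --pt "0 0 0 0 0 0 0"

```text
time: 2.9
position: [0.4748, 0.124, 0.1228]
tool_rot: [0.753, 0.637, 0.106, 0.124]
ft_force: [0.4, -0.2, 0.5]
grip_width: 0.0348
```

```bash
python3 - <<'E'
from h import *
go(17,-50,98,1)
a=np.array([17,-50])
t0=np.arcsin(3/75)
prev=np.array([14+75*np.sin(t0),25-75*np.cos(t0)])
for i in range(1,10):
    t=t0+i*.125;c=np.array([14+75*np.sin(t),25-75*np.cos(t)]);print(round(t,3),"tool x,y",((c-prev)[::-1]/1000).round(4));prev=c
E
```

```text
[-0.0001, -0.0022, 0.0023, 0.27, -0.05, -0.09]
tcp(h) [ 19.2 -49.9 100.3] F(tool) [-0.1  0.6 -0.4] w 0.0348 t 2.9 q [ 0.08  0.46  2.09 -0.27  0.28  0.49]
0.165 tool x,y [0.001  0.0093]
0.29 tool x,y [0.0021 0.0091]
0.415 tool x,y [0.0032 0.0088]
0.54 tool x,y [0.0043 0.0083]
0.665 tool x,y [0.0053 0.0077]
0.79 tool x,y [0.0062 0.007 ]
0.915 tool x,y [0.0071 0.0062]
1.04 tool x,y [0.0078 0.0052]
1.165 tool x,y [0.0084 0.0042]
```

Fingers move slowly (about 80 mm/s), so I keep closing.

Request:
drive_tool --pt "0 0 0.001 0 0 0 0" --pt "0 0 0 0 0 0 0" --pt "0 0 0 0 0 0 0" --pt "0 0 0 0 0 0 0"

```text
time: 3.4
position: [0.4747, 0.1239, 0.1216]
tool_rot: [0.753, 0.637, 0.106, 0.124]
ft_force: [-0.8, 0.1, -0.8]
grip_width: 0.0099
```

```bash
python3 - <<'E'
from h import *
go(17,-50,98,1)
E
```

```text
[-0.0, -0.0017, 0.0012, 0.21, -0.03, -0.09]
tcp(h) [ 18.7 -50.   99.2] F(tool) [-0.  -1.1  0.5] w 0.0099 t 3.4 q [ 0.08  0.47  2.09 -0.28  0.28  0.49]
```

Post gripped (9.9 mm wide). Now swing it along the arc.

Request:
drive_tool --pt "0.001 0.009 0 0 0 0 0" --pt "0.002 0.009 0 0 0 0 0" --pt "0.003 0.009 0 0 0 0 0" --pt "0.004 0.008 0 0 0 0 0" --pt "0 0 0 0 0 0 0"

```text
time: 4.03
position: [0.5114, 0.1289, 0.1337]
tool_rot: [0.753, 0.637, 0.108, 0.125]
ft_force: [1.1, -0.4, -3.9]
grip_width: 0.0097
```

```bash
python3 - <<'E'
from h import *
go(14+75*np.sin(.54),25-75*np.cos(.54),98,1)
E
```

```text
[-0.0003, -0.0036, 0.0014, 0.46, -0.12, -0.1]
tcp(h) [ 56.2 -39.1  99.4] F(tool) [-0.2 -0.2  4. ] w 0.0097 t 4.025 q [ 0.08  0.47  1.99 -0.22  0.37  0.44]
```

Request:
drive_tool --pt "0.006 0.007 0 0 0 0 0" --pt "0.006 0.006 0 0 0 0 0" --pt "0.007 0.006 0 0 0 0 0" --pt "0.008 0.005 0 0 0 0 0" --pt "0 0 0 0 0 0 0"

```text
time: 4.65
position: [0.5381, 0.1521, 0.1415]
tool_rot: [0.753, 0.638, 0.108, 0.125]
ft_force: [4.2, -2.9, -3.0]
grip_width: 0.0101
```

```bash
python3 - <<'E'
from h import *
go(14+75*np.sin(1.04),25-75*np.cos(1.04),98,1)
E
```

```text
[-0.0012, -0.0013, 0.0016, 0.46, -0.14, -0.05]
tcp(h) [ 80.  -11.7  99.6] F(tool) [-2.2  3.4  4.3] w 0.0101 t 4.65 q [ 0.13  0.48  1.91 -0.22  0.44  0.47]
```

Keeper at about 1.06 rad. Release and rise, then look.

Request:
drive_tool --pt "0 0 0 0 0 0 0.6" --pt "0 0 0 0 0 0 0.6" --pt "0 0 0 0 0 0 0.6" --pt "0 0 -0.02 0 0 0 0.6" --pt "0 0 -0.04 0 0 0 0.6"

```text
time: 5.28
position: [0.5158, 0.1542, 0.1967]
tool_rot: [0.753, 0.637, 0.104, 0.123]
ft_force: [0.4, -0.3, 0.4]
grip_width: 0.0491
```

Request:
drive_tool --pt "0 -0.03 -0.03 0 0 0 0.6" --pt "0.006 -0.05 -0.03 0.4 -0.1 0 0.6" --pt "0 0 0 0 0 0 0.6" --pt "0 0 0 0 0 0 0.6"

```text
time: 5.78
position: [0.4247, 0.1762, 0.2291]
tool_rot: [0.753, 0.638, 0.104, 0.123]
ft_force: [0.2, -0.6, 0.1]
grip_width: 0.0518
```

```bash
python3 - <<'E'
from h import *
go(0,0,180)
m=robot.camera_model("wrist");im,d=robot.camera("wrist");d=d.astype(float);cv2.imwrite("pics/w2.png",im)
g=cv2.cvtColor(im,6)
v,u=np.mgrid[:480,:640];X=back(m,u,v,d);l=(X-mouth)@H*1000+[0,0,80]
def rep(nm,s):
    s=s&(d>0);c=l[s];print(nm,s.sum(),"px",u[s].mean().round(),v[s].mean().round(),"mean",c.mean(0).round(1),"mid",((c.max(0)+c.min(0))/2).round(1),"ext",np.ptp(c,0).round(1))
rep("knobtop",(l[...,2]>133)&(l[...,2]<140)&(abs(l[...,0])<20)&(abs(l[...,1])<20))
rep("post",(l[...,2]>117)&(l[...,2]<130)&(np.hypot(l[...,0]-79,l[...,1]+12)<20))
face=(g>150)&(abs(l[...,2]-80)<5)&(abs(l[...,0])<40)&(abs(l[...,1])<40);rep("face",face)
Q=X[face];nn=np.linalg.svd(Q-Q.mean(0),full_matrices=False)[2][2];print(nn*np.sign(nn[2]),n)
E
```

```text
[0.0065, 0.0019, 0.0396, -0.05, -0.0, -0.06]
tcp(h) [ -1.9  -6.5 219.6] F(tool) [-0.6  0.3 -0. ] w 0.0518 t 5.775 q [ 0.23  0.21  2.02 -0.21  0.62  0.55]
knobtop 1557 px 329.0 232.0 mean [ -0.3   0.6 136.6] mid [-1.00e-01  1.00e-01  1.36e+02] ext [27.5 27.3  6. ]
post 270 px 452.0 246.0 mean [ 79.  -13.5 123. ] mid [ 79.4 -14.  121.1] ext [11.8 11.7  8.2]
face 3457 px 332.0 207.0 mean [ 2.2  1.5 80.2] mid [ 1.2 -0.3 79.3] ext [64.1 64.2  8.3]
[-0.31085264  0.05768194  0.94870619] [-0.31381744  0.0521029   0.94805269]
```

View pics/w2.png

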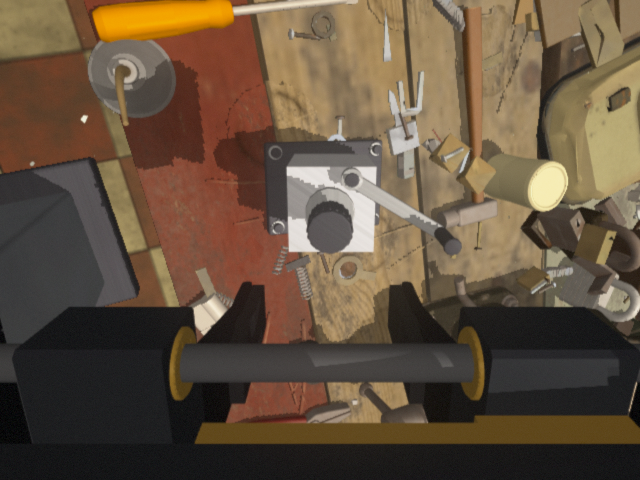

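Picture 5: keeper swung clear (post at (452,246), about 1.04 rad). Knob at (329,230), centred in my frame to within 0.5 mm.

Request:
drive_tool --pt "0.0065 0.0025 0.03 0 0 0 0.6" --pt "0 0 0.03 0 0 0 0.6" --pt "0 0 0.02 0 0 0 0.6" --pt "0 0 0 0 0 0 0.6"

```text
time: 6.32
position: [0.4532, 0.1771, 0.1517]
tool_rot: [0.754, 0.637, 0.102, 0.122]
ft_force: [-0.0, 0.3, 0.0]
grip_width: 0.0527
```

```bash
python3 - <<'E'
from h import *
go(0.5,0,103)
E
```

```text
[0.0011, 0.0007, 0.0342, -0.33, 0.15, -0.14]
tcp(h) [ -0.   -1.1 137.2] F(tool) [ 0.3 -0.  -0.1] w 0.0527 t 6.325 q [ 0.22  0.4   2.05 -0.3   0.42  0.64]
```

Request:
drive_tool --pt "0.001 0.0005 0.017 -0.3 0.1 -0.1 0.6" --pt "0 0 0.017 0 0 0 0.6" --pt "0 0 0 0 0 0 0.5" --pt "0 0 0 0 0 0 0.42" --pt "0 0 0 0 0 0 0.4" --squeeze 8

```text
time: 6.95
position: [0.4643, 0.177, 0.1223]
tool_rot: [0.752, 0.638, 0.106, 0.124]
ft_force: [-0.0, 0.1, 0.6]
grip_width: 0.0367
```

```bash
python3 - <<'E'
from h import *
go(0.5,0,103)
E
```

```text
[-0.0007, -0.0006, 0.0029, 0.24, -0.08, 0.01]
tcp(h) [  1.    0.7 105.9] F(tool) [ 0.1  0.1 -0.6] w 0.0367 t 6.95 q [ 0.21  0.47  2.06 -0.37  0.33  0.71]
```

Request:
drive_tool --pt "-0.0005 -0.0005 0.002 0.2 -0.1 0 0.35" --pt "0 0 0 0 0 0 0.32" --pt "0 0 0 0 0 0 0.29" --pt "0 0 0 0 0 0 0.26"

```text
time: 7.45
position: [0.4641, 0.1764, 0.1195]
tool_rot: [0.753, 0.638, 0.104, 0.123]
ft_force: [-1.0, 0.5, 2.2]
grip_width: 0.0277
```

```bash
python3 - <<'E'
from h import *
go(0.5,0,103)
E
```

```text
[-0.0, 0.0005, 0.0003, -0.03, 0.05, 0.02]
tcp(h) [ -0.    0.  103.3] F(tool) [ 0.4 -0.3 -2.4] w 0.0277 t 7.45 q [ 0.21  0.48  2.06 -0.37  0.33  0.71]
```

Request:
drive_tool --pt "0 0 0 0 0 0 0" --pt "0 0 0 0 0 0 0" --pt "0 0 -0.002 0 0 0 0" --pt "0 0 -0.003 0 0 0 0" --pt "0 0 0 0 0 0 0" --squeeze 20

```text
time: 8.07
position: [0.4624, 0.1766, 0.1242]
tool_rot: [0.753, 0.638, 0.104, 0.123]
ft_force: [1.9, -0.1, -2.9]
grip_width: 0.027
```

```bash
python3 - <<'E'
from h import *
go(0,0,108)
E
```

```text
[0.0, 0.0001, 0.0002, -0.05, 0.06, 0.02]
tcp(h) [-1.000e-01 -0.000e+00  1.082e+02] F(tool) [0.2 0.9 3.3] w 0.027 t 8.075 q [ 0.21  0.47  2.06 -0.36  0.34  0.7 ]
```

Request:
drive_tool --pt "0 0 -0.004 0 0 0 0" --pt "0 0 -0.004 0 0 0 0" --pt "0 0 -0.004 0 0 0 0" --pt "0 0 -0.003 0 0 0 0" --pt "0 0 0 0 0 0 0"

```text
time: 8.7
position: [0.4575, 0.1774, 0.1387]
tool_rot: [0.753, 0.638, 0.104, 0.123]
ft_force: [1.1, -0.3, -3.1]
grip_width: 0.0273
```

```bash
python3 - <<'E'
from h import *
go(0,0,123)
E
```

```text
[-0.0, 0.0002, 0.0006, -0.04, 0.05, 0.02]
tcp(h) [ -0.2   0.  123.6] F(tool) [-0.1  0.1  3.3] w 0.0273 t 8.7 q [ 0.22  0.43  2.05 -0.33  0.37  0.67]
```

Request:
drive_tool --pt "0 0 -0.004 0 0 0 0" --pt "0 0 -0.004 0 0 0 0" --pt "0 0 -0.004 0 0 0 0" --pt "0 0 -0.003 0 0 0 0" --pt "0 0 0 0 0 0 0"

```text
time: 9.32
position: [0.4528, 0.1782, 0.1528]
tool_rot: [0.753, 0.638, 0.104, 0.123]
ft_force: [0.6, 0.0, -3.5]
grip_width: 0.0272
```

```bash
python3 - <<'E'
from h import *
go(0,0,138.8)
im,d=robot.camera("scene");m=robot.camera_model("scene")
print("groove at mouth",proj(m,W(0,0,80)),"knobtop",proj(m,W(0,0,172)),"collar",proj(m,W(0,0,116)))
cv2.imwrite("pics/s3.png",cv2.resize(im[240:380,140:280],(700,700),interpolation=cv2.INTER_CUBIC))
E
```

```text
[0.0, 0.0002, -0.0003, -0.04, 0.05, 0.01]
tcp(h) [ -0.2  -0.  138.5] F(tool) [ 0.1 -0.5  3.5] w 0.0272 t 9.325 q [ 0.22  0.4   2.05 -0.31  0.41  0.65]
groove at mouth [200.42385294 323.18007992] knobtop [199.83134769 292.25445067] collar [200.2069387  311.85830772]
```

View pics/s3.png

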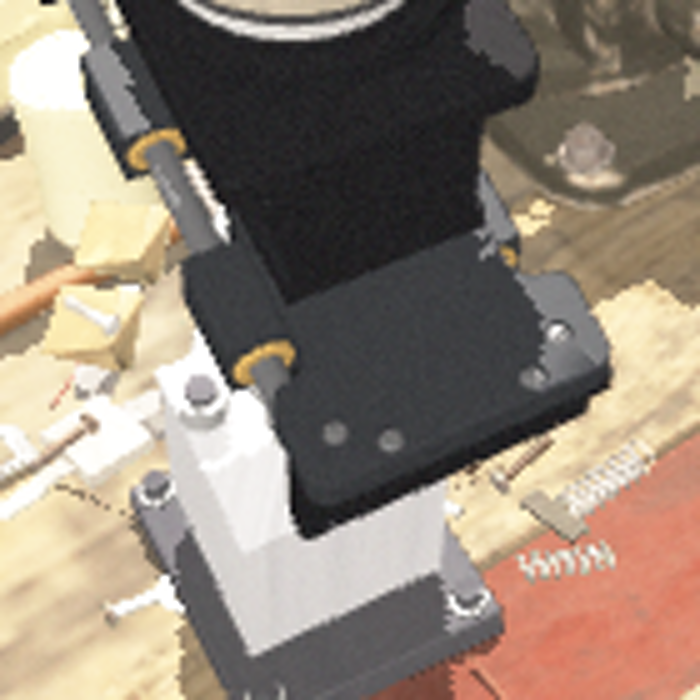

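The gripper hides the rod from the scene camera (picture 6), so I check with the wrist camera.

```bash
python3 - <<'E'
from h import *
m=robot.camera_model("wrist");im,d=robot.camera("wrist");cv2.imwrite("pics/w3.png",im);np.save("pics/w3.npy",d)
for nm,z in(("mouth",80),("collar under",116),("collar top",122),("knob",157)):print(nm,proj(m,W(0,0,z)).round())
print("collar edge",proj(m,W(0,18,122)).round(),"shaft edge at face",proj(m,W(0,10,80)).round())
d=d.astype(float);v,u=np.mgrid[:480,:640];l=(back(m,u,v,d)-mouth)@H*1000+[0,0,80]
s=(d>0)&(np.hypot(l[...,0],l[...,1])<19)&(l[...,2]>84)
print(s.sum());
if s.sum(): print(np.histogram(l[s][:,2],np.arange(84,180,4)))
E
```

```text
mouth [327. 257.]
collar under [327. 283.]
collar top [327. 289.]
knob [327. 327.]
collar edge [327. 252.] shaft edge at face [327. 240.]
8749
(array([  70,   62,   14,    0,    0,    0,    0,    2,  164, 2046,   15,
          0,    0,   23,  108,  265,  359,  388,  422,  495,  616, 1730,
        566]), array([ 84,  88,  92,  96, 100, 104, 108, 112, 116, 120, 124, 128, 132,
       136, 140, 144, 148, 152, 156, 160, 164, 168, 172, 176]))
```

View pics/w3.png

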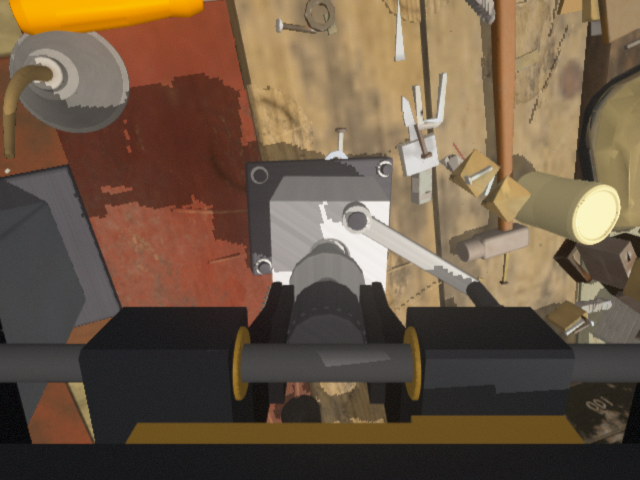

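Picture 7: the rod is held in the fingers with the raised collar at (327,270) and the keeper clear. Now the collar height relative to the face, in the same depth image.

```bash
python3 - <<'E'
from h import *
m=robot.camera_model("wrist");d=np.load("pics/w3.npy").astype(float);g=cv2.cvtColor(cv2.imread("pics/w3.png"),6)
v,u=np.mgrid[:480,:640];l=(back(m,u,v,d)-mouth)@H*1000+[0,0,80]
c=(d>0)&(np.hypot(l[...,0],l[...,1])<18)&(abs(l[...,2]-122)<4.5)
f=(g>150)&(abs(l[...,2]-80)<5)&(abs(l[...,0])<30)&(abs(l[...,1])<30)
print("collar top",np.median(l[c][:,2]),"face",np.median(l[f][:,2]),f.sum())
k=(d>0)&(np.hypot(l[...,0]-79,l[...,1]+13)<20)&(abs(l[...,2]-123)<5);print("post",l[k].mean(0),k.sum())
def pl(s):
    Q=l[s];w=np.linalg.svd(Q-Q.mean(0),full_matrices=False)[2][2];return w*np.sign(w[2])
print("collar normal",pl(c),"face normal",pl(f))
go(0,0,138.5)
E
```

```text
collar top 121.63368472831826 face 80.15453449843201 5216
post [ 78.50002985  -8.85630952 120.92288765] 47
collar normal [-0.00829167  0.04862086  0.99878289] face normal [ 3.09723904e-03 -7.13423696e-05  9.99995201e-01]
[0.0, 0.0002, -0.0002, -0.05, 0.06, 0.02]
tcp(h) [ -0.2  -0.  138.3] F(tool) [ 0.4 -1.1  2.8] w 0.0276 t 9.425 q [ 0.22  0.4   2.05 -0.31  0.41  0.65]
```

```bash
python3 - <<'E'
from h import *
m=robot.camera_model("wrist");v,u=np.mgrid[:480,:640]
im,d=robot.camera("wrist")
for k in range(5): d=np.dstack([d,robot.camera("wrist")[1]])
d=np.median(d,2).astype(float)
l=(back(m,u,v,d)-mouth)@H*1000+[0,0,80]
base=(d>0)&(np.hypot(l[...,0],l[...,1])<17)&(np.abs(l[...,0])<13)&(l[...,1]>2)&(l[...,1]<15)&(abs(l[...,2]-121.6)<5)
s=base.copy()
for th in(3,2,1.5,1.5):
    Q=l[s];A=np.c_[Q[:,:2],np.ones(len(Q))];co=np.linalg.lstsq(A,Q[:,2],rcond=None)[0]
    s=base&(abs(l[...,0]*co[0]+l[...,1]*co[1]+co[2]-l[...,2])<th);print(s.sum(),"slopes",co[:2].round(3),"h0",co[2].round(2))
for y in range(2,16,2):
    q=base&(l[...,1]>=y)&(l[...,1]<y+2);print(y,q.sum(),np.median(l[q][:,2]).round(2),end=" | ")
go(0,0,138.5)
E
```

```text
1340 slopes [ 0.009 -0.024] h0 121.97
1328 slopes [ 0.009 -0.02 ] h0 121.92
1319 slopes [ 0.009 -0.014] h0 121.84
1319 slopes [ 0.009 -0.01 ] h0 121.8
2 129 121.76 | 4 241 121.76 | 6 229 121.64 | 8 232 121.7 | 10 227 121.68 | 12 207 121.7 | 14 81 121.56 | [0.0, 0.0002, -0.0004, -0.06, 0.06, 0.02]
tcp(h) [ -0.2  -0.  138.1] F(tool) [-0.2 -1.5  3.4] w 0.0272 t 9.725 q [ 0.22  0.4   2.05 -0.31  0.41  0.65]
```

The collar is flat to about 0.01 rad, and its height puts the groove about 0.4 mm below level. I'll let it settle and check for drift.

Request:
drive_tool --pt "0 0 -0.0005 0 0 0 0" --pt "0 0 0 0 0 0 0" --pt "0 0 0 0 0 0 0" --pt "0 0 0 0 0 0 0" --pt "0 0 0 0 0 0 0"

```text
time: 10.35
position: [0.4529, 0.1782, 0.1531]
tool_rot: [0.753, 0.638, 0.104, 0.123]
ft_force: [0.5, -0.3, -3.6]
grip_width: 0.0275
```

```bash
python3 - <<'E'
from h import *
go(0,0,138.5)
m=robot.camera_model("wrist");v,u=np.mgrid[:480,:640];im,d=robot.camera("wrist");g=cv2.cvtColor(im,6)
l=(back(m,u,v,d.astype(float))-mouth)@H*1000+[0,0,80]
c=(d>0)&(abs(l[...,0])<13)&(l[...,1]>2)&(l[...,1]<14)&(abs(l[...,2]-122)<5)
f=(g>150)&(abs(l[...,2]-80)<5)&(abs(l[...,0])<30)&(abs(l[...,1])<30)
h=np.median(l[c][:,2])-np.median(l[f][:,2]);print("collar-face",h,"groove",h-42)
if abs(h-42)<2: robot.hand_in();print("handed in")
E
```

```text
[-0.0, 0.0, 0.0002, -0.04, 0.05, 0.01]
tcp(h) [ -0.    0.  138.7] F(tool) [-0.2 -0.6  3.5] w 0.0275 t 10.35 q [ 0.22  0.4   2.05 -0.3   0.41  0.65]
collar-face 41.86954072648331 groove -0.13045927351669206
the job is handed in; nothing more can be done
handed in
```

I swung the keeper to about 1.04 rad by its post and let go of it. I then gripped the knob along the bore axis at 20 N and drew the rod about 35.5 mm straight out. I handed the job in at about 10.4 s with the rod still held.

My last checks:
- **Groove height:** the wrist depth image put the groove about 0.1 mm below the top face. I inferred this from the collar's height, because the groove itself was hidden from the cameras.
- **Tilt:** the collar's tilt came out at about 0.01 rad. A first, rougher fit gave 0.049 rad, which I put down to pixels on the collar's rim. A fit to the collar's flat area did not repeat it.
- **Forces:** at each pause while I drew the rod, the force on the tool was about 3.5 N along the bore and about 1.5 N or less sideways, so I saw no sign of binding.
- **Keeper:** after I released it, its post measured at 1.04 rad, and the last wrist picture showed it clear of the rod. A later reading of the post used only a few partly hidden pixels and differed by a few millimetres, so I set it aside.
- **Other items:** the arm never went near the T-handled gauge or the loupe, but I did not measure their positions again at the end.

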